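# Fit the burnishing head and hold it home

### The arm

A 6-joint arm with a two-finger parallel gripper is mounted at the origin on the work surface. World frame = base frame: x ahead of the robot, y to its left, z up, the work surface at z = 0. Lengths are in m, angles in degrees, forces in N, time in s.
With the tool pointing down it reaches from about 0.35 to 0.875 m from the base axis. Payload 4.2 kg.
Tool frame: the origin (TCP) lies at the very end of the fingers, on their centre line; the grasp point (between the pads) lies 19 mm behind it (r.grip_point_offset is the distance from the TCP to the grasp point, in m); z points along the fingers, y is the line along which they close (so a half turn about z gives the same grasp; the last joint's range is limited). The gripper opens to 87 mm and grips with 3 to 60 N. Pads are 19 mm wide; open, the fingers measure 117 mm over their backs; the gripper's body (75 mm by 190 mm) begins 51 mm behind the grasp point.
Start: joints at [78.3, 22.042, 0.453, 0, -68.411, -14.817], TCP at [0.279, 0.559, 0.223] pointing down, gripper open.
Joint ranges: [-179.83, 179.83], [-69.29, 118.12], [-61.27, 80.66], [-181.25, 117.63], [-171.15, -9.14], [-177.46, 177.46]. Speed limits (degrees/s): [159.86, 159.86, 180, 180, 180, 180].

### API

Orientations are given as a 3x3 rotation matrix whose columns are the frame's x, y, z axes.
In Python, from station import r, cams gives the robot as it stands. The module is installed in compiled form; this text tells all that it offers.
- The arm moves only by the shell command python3 -m handwheel 'ROWS'. ROWS is JSON, a list that holds one entry, the list of rows, each a list of 7 numbers: the turn, a rotation vector about the tool's x, y, z in units of 6 degrees (1.0 is 6 degrees), then the shift along the tool's x, y, z in m, then the finger opening in m, from 0 to 0.087. In form: [[[ax, ay, az, x, y, z, jaw], ...]]. A call has 1 to 12 rows; each row shifts and turns the commanded pose from where the row before left it, along the tool's axes as they then stand; what a row does not reach is not made up. A row lasts 1/10 s, in which the tool goes at most 50 mm and 8.59 degrees, less where a joint would pass 70% of its speed; a pose out of reach is approached as far as the arm can. A call with a gripper value outside its range is refused whole. The fingers move at their own pace and stop on an object; the grip force is fixed at half the most. Time passes only in rows, so rows that do not move let the fingers close. It gives the time, the measured TCP pose, the force, the opening and the grip force at its end, in the units of the state.
- r.sense(): the state, without advancing time (a new reading comes with each control period).
- cams.capture(name): name is "scene" or "top" or "wrist"; returns the picture (384x512x3 uint8, red, green, blue); there is no depth.
- cams.get_calibration(name): a dict with "camera_matrix" (3x3 intrinsics, pixels), "rvec" (rotation vector, rad) and "tvec" (3), from world to camera coordinates, as OpenCV has them; the wrist camera has in their place "T_tool_cam" (4x4, takes a point from camera to tool coordinates, whose origin is the TCP and whose axes are the flange's). Camera axes: x right, y down, z forward; pixel columns grow to the right and rows downward; lengths in m; the calibration is good to about 2 mm. A picture is of the moment at which its call begins: read the wrist's pose just before it. get_calibration takes no time and is no camera call.
- r.finish_job(): hands the job in; it is judged then, once.
The state is a dict: "time_s": time; "joints": joint angles; "joint_velocities": joint speeds; "effort": joint torques, N m; "tcp_pos": TCP position; "ee_rot": TCP orientation; "wrist_force": force on the tool from outside, world axes, zero at the start; "moment": the same for the moment, N m; "gripper_width": opening from 0.0 (shut) to 1.0 (fully open); "gripper_force": force on a finger pad.
Only numpy, scipy, OpenCV 4.12 (cv2) and the standard library are available. Lean on these libraries where they do the work, as an engineer would, in place of code of your own. Each camera call takes 0.05 s, during which the arm holds its last target. There are 200 camera calls.

### The job

Fit the hardwood burnishing head, the grooved one with the knurled aluminium collar, to the bare upright spindle of the edge burnisher: take it by the collar, set it over the spindle and turn it until the keyways hidden in its foot drop over the spindle's cross pin. Then push it fully home against the spring washer and finish while still holding it hard down with the gripper, so that I can nip up the grub screw: do not let go at the end. Leave the other things on the bench where they are.

Things in the scene. Friction and masses are not known exactly. Their poses are not given: they have to be found in the camera images.
- head_collar (a point): Middle of the bright knurled aluminium collar, 50 mm diameter, 30 mm high, at the top of the burnishing head (loose, 0.2 to 0.4 kg, standing upright): the place to grip. On the axis, 61 mm above the foot, 15 mm below the flat top. Below it a dark grooved hardwood body, 45 mm diameter, with a steel foot ring. z points up the axis; x and y tell nothing of where the keyways are.
- head_foot (a point): Centre of the head's flat underside. A blind bore, 18 mm diameter, goes 46 mm up from it, with two opposite keyways in its wall, 8.6 mm wide, reaching 16 mm from the axis, as deep as the bore. They are out of sight and not marked: at most half a turn, either way, finds the pin.
- spindle_seat (a point): Centre of the steel seat flange, 58 mm diameter, 70 mm above the bench, of the edge burnisher: a green machine fixed to the bench, its grey motor 225 mm off along this frame's +y, 112 mm diameter, 170 mm tall, a strap rest at +x no higher than the flange. z points up the spindle axis. The head is home with its foot 4 mm above this point.
- spindle_tip (a point): Top of the bare spindle, on its axis, 47 mm above the seat. The spindle is 16 mm in diameter, its last 6 mm tapered to 6 mm. It is locked and does not turn.
- spindle_pin (a point): Centre of the brass cross pin, 18 mm above the seat, 6 mm thick, sticking out of the spindle on both sides to 14 mm from the axis. It lies level and may point any way (this frame's axes are the machine's, not the pin's). A head whose keyways are off the pin rests on it, foot 21 mm above the seat; once keyed it drops to the spring washer, foot about 10 mm above the seat.
- washer (a joint): Travel of the brass spring washer (38 mm diameter) round the foot of the spindle: 0 with its top 10 mm above the seat, 0.006 m pressed down to its stop, where its top is 4 mm above the seat. The spring takes 3 N to start and 12 N at the stop, and lifts the head again if it is let go.
- felt_head: Bystander: grey felt polishing head with a small brass hub, 46 mm diameter, 72 mm tall, standing. Origin at the centre of its foot.
- wax_tin: Bystander: round brass tin with a red lid, 66 mm diameter, 38 mm tall. Origin at the centre of its underside.
- hammer: Bystander: hammer with a wooden handle, lying on the bench.
- beveller: Bystander: edge tool with a dark wooden handle and a steel shank, lying on the bench.
- glue_bottle: Bystander: white bottle with an orange cap, 52 mm diameter, 120 mm tall. Origin at the centre of its underside.
Mind the look-alikes: they are no part of the job. What is shaped like the part that bears head_collar but blue, pink or purple is not meant.

How it is judged (in metres and radians):
At the end, for the whole second after the job is handed in: The head is keyed on the spindle and pushed home: its foot no more than 5.8 mm above the seat (home is 4 mm), within 3 mm of the spindle's axis, upright within 0.08 rad, the spring washer pressed at least 4.5 of its 6 mm, with the gripper's fingers still bearing on the head (over 3 N) (z of head_foot in the frame of spindle_seat between 0.001 and 0.0058 m and horizontal distance between head_foot and spindle_seat below 0.003 m and angle between head_foot's own z axis and vertical below 0.08 rad and value of joint washer above 0.0045 m and contact force between the fingers and head above 3 N); the arm keeps its last pose, push and grip.
It fails at once if a bystander is moved by more than 25 mm (distance of any of felt_head, wax_tin, hammer, beveller, glue_bottle from where it was at the start of the episode above 0.025 m).
It also fails if it takes over 54 s, if anything falls off the work surface, if the arm or the gripper's body presses on something with over 40 N, if the wrist force passes 120 N, or if a joint passes its speed limit or range.

## Working session

There is one attempt and no reset: what is moved stays moved. The work goes in short steps, Python scripts to look and compute and a shell command to move; the robot and the scene stay as the last step left them, time stands still between calls to the robot, and variables do not carry over. Pictures are saved under pics/ and viewed, at most 10 in all, crops included, and the job is handed in when it is done.

```bash
mkdir -p pics
cat > h.py <<'E'
import numpy as np, cv2
from station import r, cams
def cal(n):
    c=cams.get_calibration(n); return np.array(c["camera_matrix"]),np.array(c["rvec"],float),np.array(c["tvec"],float)
def ray(n,u,v,z):
    K,rv,t=cal(n); R=cv2.Rodrigues(rv)[0]; o=-R.T@t.ravel(); d=R.T@np.linalg.inv(K)@[u,v,1]
    return o+d*(z-o[2])/d[2]
def save(n,f):
    im=cams.capture(n)[:,:,::-1].copy(); cv2.imwrite(f"pics/{f}.png",im); return im
E
python3 - <<'E'
from h import *
a=save("top","top"); b=save("scene","scene")
for n in("top","scene"):
    K,rv,t=cal(n); R=cv2.Rodrigues(rv)[0]; print(n,K[0,0],-R.T@t.ravel(),R[2])
s=r.sense();print(s['time_s'],s['tcp_pos'],np.round(s['ee_rot'],3),s['wrist_force'])
print(cams.get_calibration("wrist"))
E
```

```text
top 351.0350457242385 [ 0.48670235 -0.0782597   0.87544015] [ 0.0537648  -0.01316384 -0.99846685]
scene 427.9116800270022 [0.95107911 0.51833736 0.90077337] [-0.39927982 -0.5738284  -0.71505006]
0.1 [0.27879554 0.55878768 0.22160086] [[ 0.895 -0.447 -0.001]
 [-0.447 -0.895 -0.002]
 [ 0.     0.002 -1.   ]] [ 0.71751755 -0.04560305 -0.19598762]
{'camera_matrix': array([[335.99513818,   0.        , 253.72102129],
       [  0.        , 335.99513818, 198.95511301],
       [  0.        ,   0.        ,   1.        ]]), 'T_tool_cam': array([[-2.40851054e-04, -9.61292405e-01, -2.75530131e-01,
         7.46389658e-02],
       [ 9.99999382e-01,  6.74256111e-05, -1.10937643e-03,
        -8.03258517e-04],
       [ 1.08501292e-03, -2.75530228e-01,  9.61291795e-01,
        -1.62962782e-01],
       [ 0.00000000e+00,  0.00000000e+00,  0.00000000e+00,
         1.00000000e+00]])}
```

View pics/top.png

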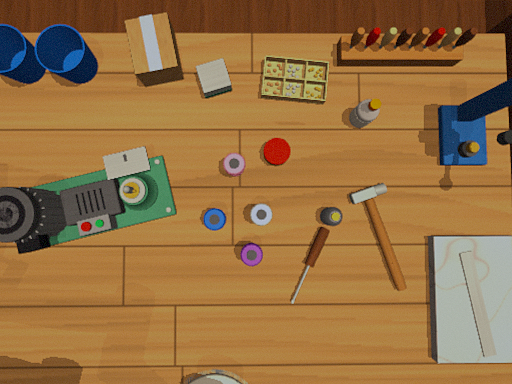

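View pics/scene.png

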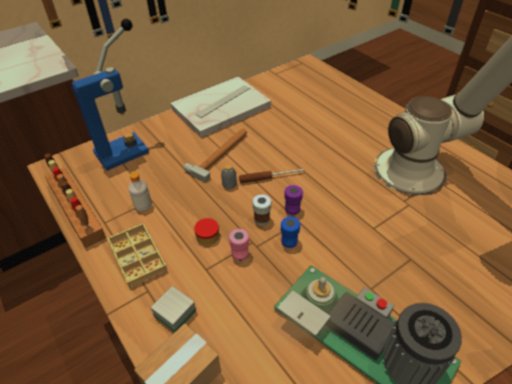

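Candidates in top: bright collar (261,214), blue (214,219), pink (234,164), purple (252,254), and the felt head (331,216). By the description I choose (261,214): aluminium collar, dark body in scene at (262,208). Next a close crop of it and of the spindle.

Run:
```python
from h import *
a=cv2.imread("pics/top.png"); b=cv2.imread("pics/scene.png")
f=lambda im,u,v,w: cv2.resize(im[v-w:v+w,u-w:u+w],(390,390),interpolation=cv2.INTER_CUBIC)
cv2.imwrite("pics/c1.png",np.hstack([f(a,261,214,30),f(a,133,191,30)]))
c2=np.hstack([f(b,262,208,30),f(b,320,288,30)])
cv2.imwrite("pics/c2.png",c2)
for n,u,v,z in [("top",261,214,.076),("scene",262,200,.076),("top",131,190,.117),("scene",322,282,.117),("top",214,219,.076),("top",234,164,.076),("top",252,254,.076),("top",331,216,.072)]: print(n,u,v,ray(n,u,v,z).round(4))
```

```text
top 261 214 [ 0.4845 -0.1109  0.076 ]
scene 262 200 [ 0.4829 -0.1135  0.076 ]
top 131 190 [0.5377 0.1708 0.117 ]
scene 322 282 [0.549  0.1879 0.117 ]
top 214 219 [ 0.4737 -0.0041  0.076 ]
top 234 164 [ 0.5991 -0.0498  0.076 ]
top 252 254 [ 0.3944 -0.0899  0.076 ]
top 331 216 [ 0.4791 -0.2715  0.072 ]
```

View pics/c1.png

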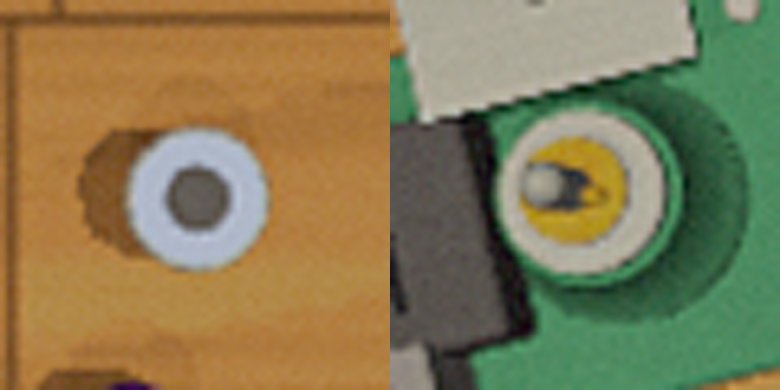

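View pics/c2.png

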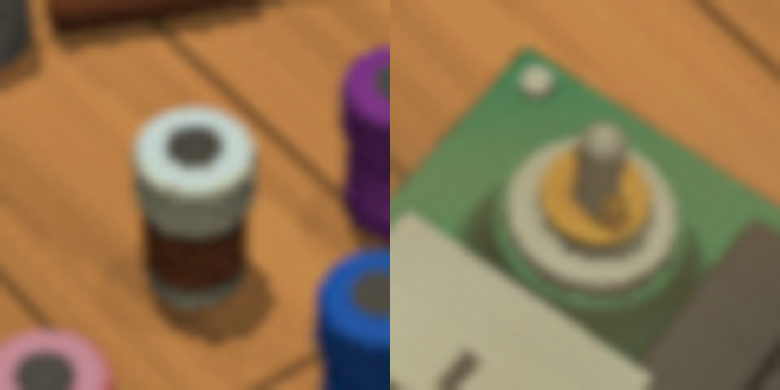

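Head confirmed at top (261.3,214.5): bright collar with a brown body in scene. Spindle tip is at top (126.5,189.5) and scene (322.5,279), on a brass washer. The pin end shows at top (135,190), pointing roughly along world -y. The current finger line (63° in the plane) passes between the neighbours, so I keep it and move over the head.

```bash
python3 - <<'E'
from h import *
for n,u,v,z in [("top",261.3,214.5,.076),("scene",262,207-2+.0,.076),("top",126.5,189.5,.117),("scene",322.5,279,.117),("top",132.4,190.7,.07)]: print(n,u,v,ray(n,u,v,z).round(4))
E
python3 -m handwheel '[[[0,0,0,0.03,0.032,0,0.087],[0,0,0,0.03,0.032,0,0.087],[0,0,0,0.03,0.032,0,0.087],[0,0,0,0.03,0.032,0,0.087],[0,0,0,0.03,0.032,0,0.087],[0,0,0,0.03,0.032,0,0.087],[0,0,0,0.03,0.032,0,0.087],[0,0,0,0.03,0.032,0,0.087],[0,0,0,0.03,0.032,0,0.087],[0,0,0,0.03,0.032,0,0.087],[0,0,0,0.03,0.032,0,0.087],[0,0,0,0.03,0.032,0,0.087]]]'
```

```text
top 261.3 214.5 [ 0.4834 -0.1116  0.076 ]
scene 262 205.0 [ 0.4938 -0.0989  0.076 ]
top 126.5 189.5 [0.5388 0.1805 0.117 ]
scene 322.5 279 [0.5431 0.183  0.117 ]
top 132.4 190.7 [0.5392 0.183  0.07  ]
time_s: 1.3
tcp_pos: [0.4296, 0.0531, 0.2225]
ee_rot: [[0.895, -0.446, 0.0], [-0.446, -0.895, 0.0], [-0.0, -0.0, -1.0]]
wrist_force: [1.5, -0.4, -0.3]
gripper_width: 1.004
gripper_force: 0.0
```

```bash
python3 -m handwheel '[[[0,0,0,0.03,0.031,0,0.087],[0,0,0,0.03,0.031,0,0.087],[0,0,0,0.03,0.031,0,0.087],[0,0,0,0.031,0.031,0,0.087],[0,0,0,0,0,0.04,0.087],[0,0,0,0,0,0,0.087],[0,0,0,0,0,0,0.087]]]'
cat >> h.py <<'E'
def wray(u,v,z,s):
    c=cams.get_calibration("wrist");T=np.array(c["T_tool_cam"]);R=np.array(s["ee_rot"])
    o=np.array(s["tcp_pos"])+R@T[:3,3]; d=R@T[:3,:3]@np.linalg.inv(c["camera_matrix"])@[u,v,1]
    return o+d*(z-o[2])/d[2]
def wproj(p,s):
    c=cams.get_calibration("wrist");T=np.array(c["T_tool_cam"]);R=np.array(s["ee_rot"])
    q=T[:3,:3].T@(R.T@(np.array(p)-s["tcp_pos"])-T[:3,3]); q=np.array(c["camera_matrix"])@q; return q[:2]/q[2]
E
python3 - <<'E'
from h import *
s=r.sense(); print(s['joints'],s['tcp_pos']); im=save("wrist","w1"); print(wproj([.4834,-.1116,.076],s))
th=np.linspace(0,2*np.pi,40)
pts=np.array([wproj([.4834+.025*np.cos(t),-.1116+.025*np.sin(t),.076],s) for t in th]).astype(int)
cv2.polylines(im,[pts],True,(0,0,255),1); cv2.imwrite("pics/w1.png",im)
E
```

```text
time_s: 2.0
tcp_pos: [0.4821, -0.1102, 0.1823]
ee_rot: [[0.895, -0.446, -0.002], [-0.446, -0.895, -0.001], [-0.002, 0.002, -1.0]]
wrist_force: [0.2, -1.1, 0.6]
gripper_width: 1.001
gripper_force: 0.0
[ 5.98939048e+00  1.14572616e+01 -2.08692686e+01  3.21962359e-02
 -5.78065604e+01  5.74886399e+01] [ 0.48210808 -0.11024226  0.18230318]
[255.62319148 193.76733507]
```

View pics/w1.png

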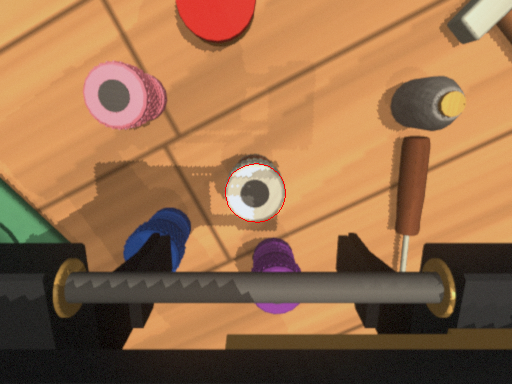

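The red projected ring sits on the collar top at (255,193), so the estimate is good to about 1 px (~1 mm). Descending to the collar and closing.

```bash
python3 -m handwheel '[[[0,0,0,0.0018,0.0005,0.02,0.087],[0,0,0,0,0,0.03,0.087],[0,0,0,0,0,0.03,0.087],[0,0,0,0,0,0.03,0.087],[0,0,0,0,0,0.02,0.087],[0,0,0,0,0,0.01,0.087],[0,0,0,0,0,0,0.087],[0,0,0,0,0,0,0.0],[0,0,0,0,0,0,0],[0,0,0,0,0,0,0],[0,0,0,0,0,0,0],[0,0,0,0,0,0,0]]]'
python3 -m handwheel '[[[0,0,0,0,0,0,0],[0,0,0,0,0,0,0],[0,0,0,0,0,0,0]]]'
```

```text
time_s: 3.25
tcp_pos: [0.4842, -0.1113, 0.0429]
ee_rot: [[0.895, -0.447, 0.001], [-0.447, -0.895, 0.0], [0.001, -0.0, -1.0]]
wrist_force: [-0.2, -0.5, -0.1]
gripper_width: 0.628
gripper_force: 0.0
time_s: 3.55
tcp_pos: [0.484, -0.1115, 0.0428]
ee_rot: [[0.895, -0.446, 0.0], [-0.446, -0.895, -0.0], [0.0, 0.0, -1.0]]
wrist_force: [-0.5, -1.5, 3.1]
gripper_width: 0.567
gripper_force: 30.0
```

```bash
python3 -m handwheel '[[[0,0,0,0,0,-0.01,0],[0,0,0,0,0,-0.03,0],[0,0,0,0,0,-0.04,0],[0,0,0,0,0,-0.04,0],[0,0,0,0,0,-0.03,0],[0,0,0,-0.008,-0.018,0,0],[0,0,0,-0.018,-0.036,0,0],[0,0,0,-0.018,-0.036,0,0],[0,0,0,-0.018,-0.036,0,0],[0,0,0,-0.018,-0.036,0,0],[0,0,0,-0.018,-0.036,0,0],[0,0,0,-0.018,-0.036,0,0]]]'
python3 -m handwheel '[[[0,0,0,-0.018,-0.036,0,0],[0,0,0,-0.006,-0.018,0,0],[0,0,0,0,0,0,0],[0,0,0,0,0,0,0],[0,0,0,0,0,0,0]]]'
python3 - <<'E'
from h import *
s=r.sense(); print(s['joints'].round(1),s['tcp_pos'],s['wrist_force']); im=save("wrist","w2")
for z,rr,c in[(.117,.003,(0,0,255)),(.07,.029,(255,0,0))]:
  pts=np.array([wproj([.54+rr*np.cos(t),.182+rr*np.sin(t),z],s) for t in np.linspace(0,6.283,40)])
  print(pts.mean(0)); cv2.polylines(im,[pts.round().astype(int)],True,c,1)
cv2.imwrite("pics/w2.png",im)
E
```

```text
time_s: 4.75
tcp_pos: [0.4837, 0.1514, 0.1925]
ee_rot: [[0.895, -0.446, -0.001], [-0.446, -0.895, 0.0], [-0.001, 0.0, -1.0]]
wrist_force: [0.8, 0.4, -2.4]
gripper_width: 0.564
gripper_force: 30.0
time_s: 5.25
tcp_pos: [0.4869, 0.2077, 0.1923]
ee_rot: [[0.894, -0.448, -0.001], [-0.448, -0.894, -0.001], [-0.001, 0.001, -1.0]]
wrist_force: [0.8, 0.2, -2.9]
gripper_width: 0.568
gripper_force: 30.0
[ 40.7  14.2 -15.5  -0.  -60.3  22.8] [0.48689784 0.20767736 0.19232752] [ 0.83855462  0.19243793 -2.89090584]
[253.92894322 125.9227701 ]
[253.53563963 120.87267139]
```

View pics/w2.png

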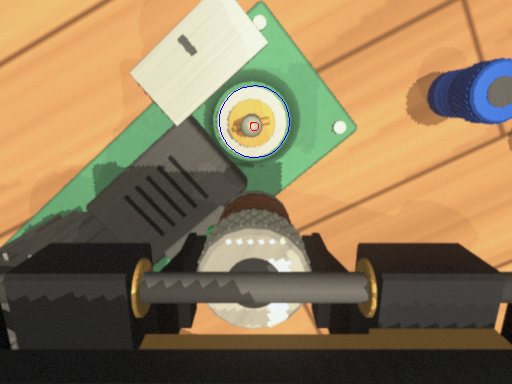

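Run:
```python
from h import *
im=cams.capture("wrist")[:,:,::-1]; s=r.sense()
cv2.imwrite("pics/w3.png",cv2.resize(im[82:162,213:293],(560,560),interpolation=cv2.INTER_CUBIC))
```

```text
(no output)
```

View pics/w3.png

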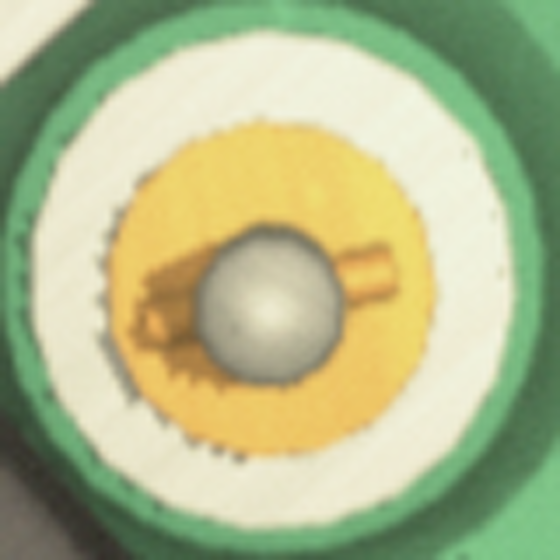

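Tip at wrist pixel (251.6,125.4), flange centre (251.9,121.7). The pin runs left-right, tilted slightly up on the right.

Run:
```python
from h import *
s=r.sense(); R=np.array(s['ee_rot'])
for u,v,z in [(251.6,125.4,.117),(251.9,121.7,.07)]:
  p=wray(u,v,z,s); print(p, R.T@(p-s['tcp_pos']))
a=wray(213+375/7,82+272/7,.088,s);b=wray(213+165/7,82+318/7,.088,s);print(a,b,np.degrees(np.arctan2(*(a-b)[1::-1])))
# Grip sag: force
print(s['time_s'])
```

```text
[0.54141645 0.18330794 0.117     ] [ 0.05944383 -0.0025393   0.07552026]
[0.54144247 0.18337151 0.07      ] [ 0.05945266 -0.00262672  0.12252023]
[0.53772143 0.17237356 0.088     ] [0.54371801 0.19550173 0.088     ] -104.53535443057068
5.35
```

```bash
python3 -m handwheel '[[[0,0,0,0.02,-0.001,0,0],[0,0,0,0.03,-0.0016,0,0],[0,0,0,0.0095,0,0,0],[0,0,0,0,0,0,0],[0,0,0,0,0,0,0],[0,0,0,0,0,0.01,0],[0,0,0,0,0,0.01,0],[0,0,0,0,0,0.01,0],[0,0,0,0,0,0.01,0],[0,0,0,0,0,0.01,0],[0,0,0,0,0,0,0],[0,0,0,0,0,0,0]]]'
```

```text
time_s: 6.55
tcp_pos: [0.5415, 0.1845, 0.1421]
ee_rot: [[0.895, -0.446, -0.001], [-0.446, -0.895, -0.001], [-0.001, 0.001, -1.0]]
wrist_force: [-0.9, -0.4, -3.4]
gripper_width: 0.561
gripper_force: 30.0
```

```bash
python3 -m handwheel '[[[0,0,0,0,0,0.004,0],[0,0,0,0,0,0.003,0],[0,0,0,0,0,0.002,0],[0,0,0,0,0,0,0],[0,0,0,0,0,0,0]]]'; python3 -m handwheel '[[[0,0,0,0,0,0.001,0],[0,0,0,0,0,0,0],[0,0,0,0,0,0,0]]]'
```

```text
time_s: 7.05
tcp_pos: [0.5414, 0.1846, 0.1332]
ee_rot: [[0.895, -0.447, -0.001], [-0.447, -0.895, -0.0], [-0.001, 0.001, -1.0]]
wrist_force: [-1.8, -0.8, -2.8]
gripper_width: 0.567
gripper_force: 30.0
time_s: 7.35
tcp_pos: [0.5415, 0.1845, 0.1326]
ee_rot: [[0.895, -0.447, -0.0], [-0.447, -0.895, -0.0], [-0.0, 0.0, -1.0]]
wrist_force: [-1.1, -0.9, -2.0]
gripper_width: 0.568
gripper_force: 30.0
```

```bash
python3 -m handwheel '[[[0,0,0,0,0,0.001,0],[0,0,0,0,0,0,0],[0,0,0,0,0,0,0]]]'; python3 -m handwheel '[[[0,0,0,0,0,0.001,0],[0,0,0,0,0,0,0],[0,0,0,0,0,0,0]]]'
```

```text
time_s: 7.65
tcp_pos: [0.5416, 0.1846, 0.1315]
ee_rot: [[0.895, -0.446, -0.0], [-0.446, -0.895, -0.0], [-0.0, 0.0, -1.0]]
wrist_force: [-2.4, -0.7, -0.8]
gripper_width: 0.566
gripper_force: 30.0
time_s: 7.95
tcp_pos: [0.5416, 0.1846, 0.1304]
ee_rot: [[0.895, -0.447, -0.0], [-0.447, -0.895, -0.0], [-0.0, 0.0, -1.0]]
wrist_force: [-3.0, -0.9, -2.0]
gripper_width: 0.564
gripper_force: 30.0
```

```bash
python3 -m handwheel '[[[0,0,0,-0.0003,0.0012,0.001,0],[0,0,0,0,0,0,0],[0,0,0,0,0,0,0]]]'; python3 -m handwheel '[[[0,0,0,0,0,0.001,0],[0,0,0,0,0,0,0],[0,0,0,0,0,0,0]]]'; python3 -m handwheel '[[[0,0,0,0,0,0.001,0],[0,0,0,0,0,0,0],[0,0,0,0,0,0,0]]]'
```

```text
time_s: 8.25
tcp_pos: [0.5414, 0.1842, 0.1296]
ee_rot: [[0.895, -0.446, 0.001], [-0.446, -0.895, 0.001], [0.001, -0.001, -1.0]]
wrist_force: [-1.7, 0.9, -2.5]
gripper_width: 0.567
gripper_force: 30.0
time_s: 8.55
tcp_pos: [0.5412, 0.184, 0.1286]
ee_rot: [[0.895, -0.446, 0.001], [-0.446, -0.895, 0.001], [0.0, -0.001, -1.0]]
wrist_force: [-1.1, -0.2, -2.3]
gripper_width: 0.564
gripper_force: 30.0
time_s: 8.85
tcp_pos: [0.541, 0.1838, 0.1275]
ee_rot: [[0.895, -0.446, 0.0], [-0.446, -0.895, 0.0], [0.0, -0.0, -1.0]]
wrist_force: [-0.9, 1.5, -3.2]
gripper_width: 0.563
gripper_force: 30.0
```

No pin contact at the expected height: apparently the keyways happen to be on the pin already. Feel on down to the washer.

```bash
python3 -m handwheel '[[[0,0,0,0,0,0.0015,0],[0,0,0,0,0,0.0015,0],[0,0,0,0,0,0,0],[0,0,0,0,0,0,0]]]'; python3 -m handwheel '[[[0,0,0,0,0,0.0015,0],[0,0,0,0,0,0.0015,0],[0,0,0,0,0,0,0],[0,0,0,0,0,0,0]]]';  python3 -m handwheel '[[[0,0,0,0,0,0.0015,0],[0,0,0,0,0,0,0],[0,0,0,0,0,0,0]]]'
```

```text
time_s: 9.25
tcp_pos: [0.5408, 0.1836, 0.1243]
ee_rot: [[0.895, -0.447, -0.0], [-0.447, -0.895, -0.0], [-0.0, 0.0, -1.0]]
wrist_force: [-0.6, 1.1, -3.1]
gripper_width: 0.567
gripper_force: 30.0
time_s: 9.65
tcp_pos: [0.541, 0.1837, 0.1219]
ee_rot: [[0.895, -0.446, 0.0], [-0.446, -0.895, 0.0], [0.0, -0.0, -1.0]]
wrist_force: [-1.2, 0.1, 1.2]
gripper_width: 0.567
gripper_force: 30.0
time_s: 9.95
tcp_pos: [0.541, 0.1837, 0.1205]
ee_rot: [[0.895, -0.446, 0.0], [-0.446, -0.895, 0.0], [0.0, -0.0, -1.0]]
wrist_force: [-2.3, 0.5, 4.7]
gripper_width: 0.564
gripper_force: 30.0
```

Washer felt right at its height (foot ~80 mm), so the head is keyed. Pressing home.

```bash
python3 -m handwheel '[[[0,0,0,0,0,0.0015,0],[0,0,0,0,0,0.001,0],[0,0,0,0,0,0,0],[0,0,0,0,0,0,0]]]'; python3 -m handwheel '[[[0,0,0,0,0,0.001,0],[0,0,0,0,0,0,0],[0,0,0,0,0,0,0]]]';  python3 -m handwheel '[[[0,0,0,0,0,0.001,0],[0,0,0,0,0,0,0],[0,0,0,0,0,0,0]]]'
```

```text
time_s: 10.35
tcp_pos: [0.5411, 0.1837, 0.1183]
ee_rot: [[0.895, -0.446, 0.001], [-0.446, -0.895, -0.0], [0.001, -0.0, -1.0]]
wrist_force: [-2.9, -0.3, 6.3]
gripper_width: 0.569
gripper_force: 30.0
time_s: 10.65
tcp_pos: [0.5411, 0.1837, 0.1176]
ee_rot: [[0.895, -0.446, 0.001], [-0.446, -0.895, 0.0], [0.001, -0.0, -1.0]]
wrist_force: [-4.3, -1.0, 7.7]
gripper_width: 0.568
gripper_force: 30.0
time_s: 10.95
tcp_pos: [0.5412, 0.1837, 0.1169]
ee_rot: [[0.895, -0.446, 0.001], [-0.446, -0.895, -0.0], [0.001, -0.0, -1.0]]
wrist_force: [-4.7, -0.3, 8.5]
gripper_width: 0.563
gripper_force: 30.0
```

```bash
python3 -m handwheel '[[[0,0,0,-0.0005,0.0002,0.001,0],[0,0,0,0,0,0,0],[0,0,0,0,0,0,0]]]';  python3 -m handwheel '[[[0,0,0,0,0,0.001,0],[0,0,0,0,0,0,0],[0,0,0,0,0,0,0]]]';  python3 -m handwheel '[[[0,0,0,0,0,0.001,0],[0,0,0,0,0,0,0],[0,0,0,0,0,0,0]]]'
```

```text
time_s: 11.25
tcp_pos: [0.5411, 0.1837, 0.1166]
ee_rot: [[0.895, -0.446, 0.002], [-0.446, -0.895, 0.0], [0.002, -0.001, -1.0]]
wrist_force: [-4.1, -1.6, 11.4]
gripper_width: 0.569
gripper_force: 30.0
time_s: 11.55
tcp_pos: [0.5412, 0.1837, 0.1166]
ee_rot: [[0.895, -0.445, 0.003], [-0.445, -0.895, -0.0], [0.002, -0.001, -1.0]]
wrist_force: [-5.5, -1.1, 15.5]
gripper_width: 0.566
gripper_force: 30.0
time_s: 11.85
tcp_pos: [0.5413, 0.1837, 0.1165]
ee_rot: [[0.895, -0.445, 0.003], [-0.445, -0.895, -0.0], [0.003, -0.001, -1.0]]
wrist_force: [-7.7, -1.7, 19.8]
gripper_width: 0.57
gripper_force: 30.0
```

The stop is reached: z holds at 0.1165 while the force climbs. One look to confirm before handing in.

Run:
```python
from h import *
im=save("scene","s2"); cv2.imwrite("pics/s2c.png",cv2.resize(im[200:340,230:410],(720,560),interpolation=cv2.INTER_CUBIC))
```

```text
(no output)
```

View pics/s2c.png

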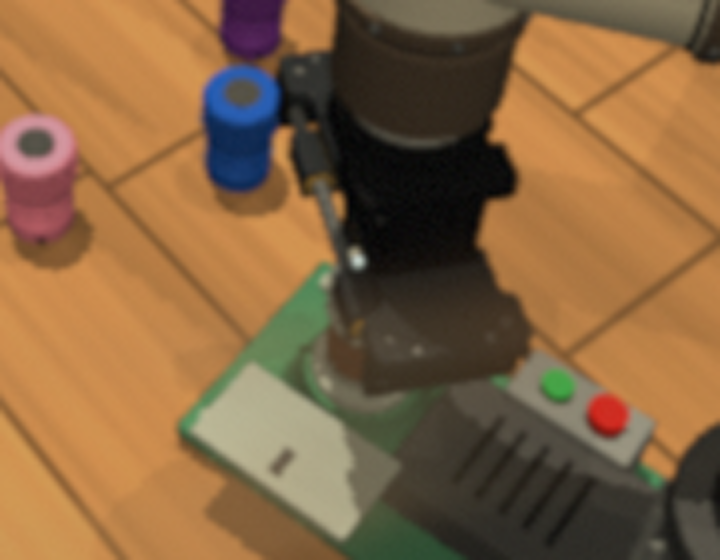

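The head sits right on the flange (crop about (350,370)), held by the gripper, and the neighbouring heads in view are where they were.

```bash
python3 -c "
from station import r
print(r.finish_job())"
```

```text
the job is handed in; nothing more can be done
None
```

The burnishing head is keyed on the spindle and pressed to the washer's stop (foot about 4 mm above the seat by arm position, about 20 N down), and the gripper is still holding it down; the job is handed in, though no verdict came back. The keyways met the pin without any turning, and no contact with the other things on the bench was seen or felt.

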